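Snap the long power board onto its standoffs

ROBOT

A 6-joint arm with a two-finger parallel gripper is mounted at the origin on the work surface. World frame = base frame: x ahead of the robot, y to its left, z up, the work surface at z = 0. Lengths are in mm, angles in degrees, forces in N, time in s.
With the tool pointing down it reaches from about 300 to 850 mm from the base axis. Payload 4.2 kg.
Tool frame: the origin (TCP) lies between the finger pads; the fingertips stand 22 mm ahead of it and the grasp point (between the pads) lies 3 mm ahead of it; z points along the fingers, y is the direction in which the jaws open and shut (so a half turn about z gives the same grasp; the last joint's range is limited). The gripper opens to 91 mm and grips with 3 to 60 N. Pads are 32 mm wide; open, the fingers measure 118 mm over their backs; the gripper's body (76 mm by 178 mm) begins 60 mm behind the grasp point.
Start: joints at [-65.546, 18.312, 89.639, -0, 72.044, -1.146], TCP at [248.452, -518.568, 235.976] pointing down, gripper open.
Joint ranges: [-177.97, 177.97], [-48.28, 115.42], [12.27, 149.76], [-77.06, 257.06], [2.81, 150.46], [-146.56, 146.56]. Speed limits (degrees/s): [147.25, 147.25, 180, 180, 180, 180].

INTERFACE

Orientations are given as [roll, pitch, yaw] about the fixed x, y, z axes, in that order (R = Rz(yaw) Ry(pitch) Rx(roll)).
In Python, from workcell import telemetry, cams, env gives the robot as it stands.
- The arm moves only by the shell command python3 -m inch 'ROWS' [FORCE]. ROWS is JSON, a list of rows, each an object of numbers: "x", "y", "z": the shift along the tool's x, y, z in cm; "yaw": the turn about the tool's z in units of 5 degrees (1.0 is 5 degrees); "gripper": the gripper's target within -1 to 1 (fully open at 1, half-way at 0, shut at -1). A call has 1 to 12 rows; each row shifts and turns the commanded pose from where the row before left it, along the tool's axes as they then stand; what a row does not reach is not made up. A row lasts 1/12 s, in which the tool goes at most 41.7 mm and 7.16 degrees, less where a joint would pass 70% of its speed; a pose out of reach is approached as far as the arm can. A call is refused whole if a number of a shift passes 4.17 or a number of a turn 1, either way. A call with a gripper value outside its range is refused whole. The fingers move at their own pace and stop on an object; FORCE is the grip in N (left out, the last holds). Time passes only in rows, so rows that do not move let the fingers close. It gives the time, the measured TCP pose, the force and the opening at its end, in the units of the state.
- telemetry.state(): the state, without advancing time (a new reading comes with each control period).
- cams.grab_frame(name): name is "scene" or "top" or "wrist"; returns a dict with "pixels" (384x512x3 uint8, red, green, blue), "mtx" (3x3 intrinsics, pixels), "rvec" (rotation vector, rad) and "tvec" (3), from world to camera coordinates, as OpenCV has them. Camera axes: x right, y down, z forward; pixel columns grow to the right and rows downward; lengths in mm; the calibration is good to about 2 mm. The wrist camera is an equidistant fisheye: a pixel r from the principal point sees the ray r / f radians off the axis. A picture is of the moment at which its call begins. There is no depth.
- env.job_done(): hands the job in, once; it reports no verdict.
The state is a dict: "time_s": time; "qpos": joint angles; "qvel": joint speeds; "effort": joint torques, N m; "ee_pos": TCP position; "ee_rot": TCP orientation; "force": force on the tool from outside, world axes, zero at the start; "torque": the same for the moment, N m; "gripper_width": finger opening in mm.
Only numpy, scipy, OpenCV 4.12 (cv2) and the standard library are available. Lean on these libraries where they do the work, as an engineer would, in place of code of your own. Each camera call takes 0.05 s, during which the arm holds its last target. There are 200 camera calls.

TASK

The long, narrow power board lies loosely on the barbed plastic standoffs of its steel frame. Press it down from above until all four posts have clicked through and it sits fully home and flat on its standoffs. Leave the small square board alone: it must stay loose, just as it lies.

Things in the scene. Friction and masses are not known exactly. Their poses are not given: they have to be found in the camera images.
- long_board: Long green board, 90 x 196 x 3 mm, 0.2 kg, in a fixed steel frame (130 x 250 mm, rims 9 mm tall). Origin: centre of underside; x across, y along its length (within 25 deg of the table's y), z up. Parts up to 24 mm tall stand within 52 mm of the centre along y; the last 46 mm at each end is bare. 8 mm square corner holes at x +-36, y +-88 mm, a white standoff tip in each. It lies left or right.
- end_a (a point): Pressing place on the bare top face at the long board's +y end: on its centre line, 76 mm from its centre, 22 mm in from the edge, 12 mm inboard of that end's two posts. 27 mm above the table at the start (board loose on the slopes of the barbs), 18 mm when home. About 5 to 9 N pressed here clicks both posts of this end; the other end stays up meanwhile. Axes as the board's.
- end_b (a point): The same place at the long board's -y end, 76 mm from its centre; same heights and force. All four standoffs are alike: a 15 mm wide collar, its top 15 mm above the table, carrying the seated board, and above it two sprung barbs that spring out over the board once it is pushed 9 mm down, and hold it. The tips reach 30 mm above the table: 3 mm above the loose board, 12 mm above the seated one.
- small_board: Small, nearly square green board, 90 x 92 x 3 mm, with a low chip and metal block in the middle, lying loose on the standoffs of its own 130 x 130 mm fixed steel frame, beside the long one. Origin: centre of its underside, 24 mm above the table; z up. Must not be pressed or moved.
There are look-alikes about, which are no part of the job. Leave any blue or pink look-alike of the long_board alone.

How it is judged:
By the outcome, as a careful person would: the job done as asked, in the order asked, and still so for the second after the job is handed in, with the robot touching nothing.
It also fails if it takes over 35 s, if anything falls off the work surface, if the arm or the gripper's body presses on something with over 40 N, if the wrist force passes 120 N, or if a joint passes its speed limit or range.

## Working session

There is one attempt and no reset: what is moved stays moved. The work goes in short steps, Python scripts to look and compute and a shell command to move; the robot and the scene stay as the last step left them, time stands still between calls to the robot, and variables do not carry over. Pictures are saved under pics/ and viewed, about 8 in all and at most 12, crops included, and the job is handed in when it is done.

```bash
mkdir -p pics; ls
python3 - <<'E'
from workcell import telemetry,cams
import cv2,numpy as np,pickle
print(telemetry.state())
d={n:cams.grab_frame(n) for n in("scene","top")}
pickle.dump(d,open('f0.pkl','wb'))
for n in d: print(n,d[n]['mtx'].tolist(),np.ravel(d[n]['rvec']),np.ravel(d[n]['tvec']))
im=np.hstack([d['scene']['pixels'],d['top']['pixels']])[:,:,::-1]
cv2.imwrite('pics/s.png',d['scene']['pixels'][:,:,::-1]);cv2.imwrite('pics/t.png',cv2.resize(d['top']['pixels'][:,:,::-1],(800,600)))
E
```

```text
pics
{'time_s': 0.0, 'qpos': array([-6.55454976e+01,  1.83504720e+01,  8.97065735e+01, -8.42264722e-04,
        7.20421773e+01, -1.14631848e+00]), 'qvel': array([ 0.10550331, -0.11078257, -0.0491245 , -0.02964206,  0.01677695,
        0.08701744]), 'effort': array([-1.12291909e-03, -4.12459660e+01, -2.31970203e+01,  7.24704308e-02,
        4.57007205e-02, -1.47504184e-04]), 'ee_pos': array([ 248.2587091 , -518.13320905,  235.13082035]), 'ee_rot': array([-1.79900781e+02, -1.18439806e-03,  2.56010802e+01]), 'force': array([ 0.34440297,  0.84305632, -1.08966766]), 'torque': array([0.00137552, 0.01260883, 0.04569092]), 'gripper_width': 90.95057743077396}
scene [[498.12666300607873, 0.0, 249.61588250450433], [0.0, 498.12666300607873, 186.91786053558], [0.0, 0.0, 1.0]] [ 2.26653726  0.80766334 -0.2984228 ] [-391.8291872  -274.1348132  1583.23941384]
top [[395.31099138420336, 0.0, 251.46062168520686], [0.0, 395.31099138420336, 190.6012827083493], [0.0, 0.0, 1.0]] [ 2.16162677 -2.18363685  0.05110703] [ -49.33965838  587.50927894 1115.23146838]
```

View pics/t.png

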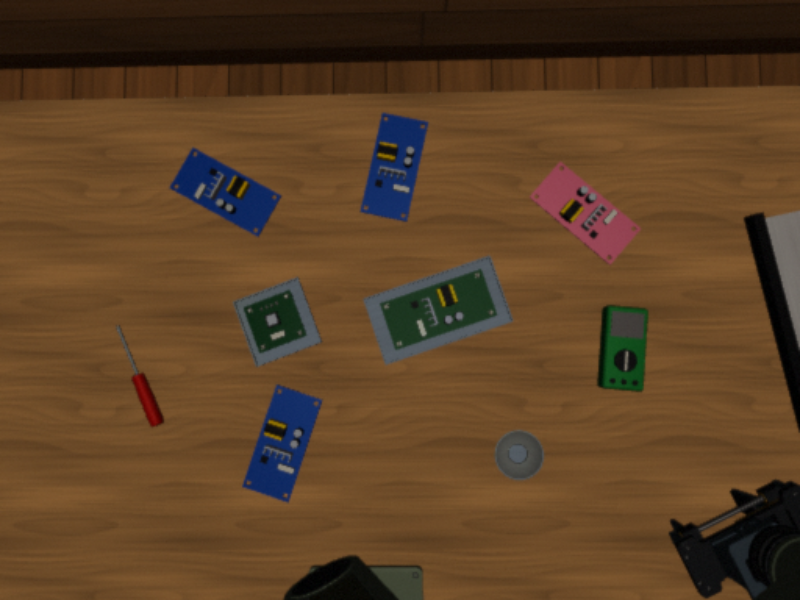

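View pics/s.png

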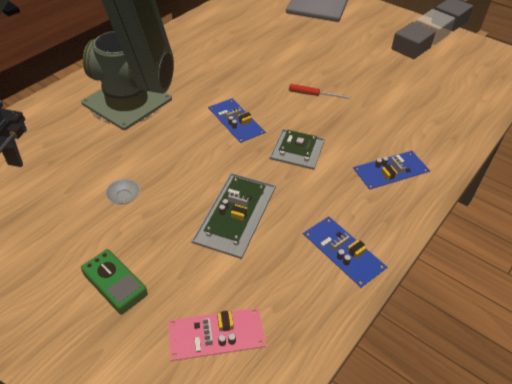

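Top view (800×600 scale): the long green board in its grey frame is at (438,310) and the small green board is at (277,321). Look-alikes are blue at (225,192), (395,167) and (283,443), and pink at (585,213); the green multimeter is at (624,348). Only the item at (438,310) is long, green and in a steel frame with white tips. Next I measure it in both views and take a confirming crop.

```bash
cat > h.py <<'E'
import cv2,numpy as np
def ray(f,uv,fish=False):
    K=f['mtx'];R=cv2.Rodrigues(np.array(f['rvec'],float))[0];t=np.ravel(f['tvec'])
    uv=np.atleast_2d(np.array(uv,float))
    n=np.c_[(uv[:,0]-K[0,2])/K[0,0],(uv[:,1]-K[1,2])/K[1,1]]
    if fish:
        r=np.linalg.norm(n,axis=1);s=np.where(r>1e-9,np.sin(r)/np.maximum(r,1e-9),1)
        d=np.c_[n*s[:,None],np.cos(r)]
    else: d=np.c_[n,np.ones(len(n))]
    return -R.T@t,d@R
def plane(f,uv,z,fish=False):
    c,d=ray(f,uv,fish);return c+d*((z-c[2])/d[:,2])[:,None]
def tri(fs,uvs,fish=(False,False)):
    A=np.zeros((3,3));b=np.zeros(3);L=[]
    for f,u,fi in zip(fs,uvs,fish):
        c,d=ray(f,u,fi);d=d[0]/np.linalg.norm(d[0]);P=np.eye(3)-np.outer(d,d);A+=P;b+=P@c;L.append((c,P))
    x=np.linalg.solve(A,b);return x,[float(np.linalg.norm(P@(x-c))) for c,P in L]
def greens(im):
    h=cv2.cvtColor(im,cv2.COLOR_RGB2HSV)
    m=((h[...,0]>50)&(h[...,0]<85)&(h[...,1]>90)&(h[...,2]>20)).astype(np.uint8)
    m=cv2.morphologyEx(m,cv2.MORPH_CLOSE,np.ones((9,9)))
    return sorted(cv2.findContours(m,0,1)[0],key=cv2.contourArea)[::-1]
E
python3 - <<'E'
import pickle;from h import *
d=pickle.load(open('f0.pkl','rb'))
for n in d:
    for c in greens(d[n]['pixels'])[:4]:
        h=cv2.convexHull(c);q=cv2.approxPolyN(h,4,ensure_convex=True).reshape(-1,2).astype(float) if hasattr(cv2,'approxPolyN') else None
        w=plane(d[n],q,26);o=np.argsort(w[:,1]);w=w[o]
        print(n,cv2.contourArea(c),q[o].round(1).tolist(),'\n',w[:,:2].round(1).tolist(),w.mean(0).round(1))
        e=(w[2:,:2].mean(0)-w[:2,:2].mean(0));print('len',np.linalg.norm(e),'yaw',np.degrees(np.arctan2(-e[0],e[1])),'wid',np.linalg.norm(w[0]-w[1]),np.linalg.norm(w[2]-w[3]))
im=d['top']['pixels'][150:245,140:335,::-1]
cv2.imwrite('pics/crop.png',cv2.resize(im,None,fx=4,fy=4,interpolation=cv2.INTER_CUBIC))
E
```

```text
scene 1793.5 [[118.0, 309.0], [80.0, 267.0], [146.0, 288.0], [107.0, 249.0]] 
 [[561.2, -514.9], [414.8, -498.8], [569.0, -442.5], [422.6, -427.9]] [ 491.9 -471.    26. ]
len 72.13638047932751 yaw -6.1903781151901764 wid 147.33061903108418 147.11899694328676
top 1969.0 [[317.0, 201.0], [307.0, 173.0], [253.0, 223.0], [243.0, 194.0]] 
 [[554.9, -241.4], [635.3, -214.7], [494.2, -58.9], [577.1, -31.1]] [ 565.4 -136.5   26. ]
len 192.4108204278691 yaw 17.9864781232461 wid 84.70642238346673 87.42604118074478
top 1337.5 [[414.0, 197.0], [411.0, 250.0], [387.0, 195.0], [383.0, 247.0]] 
 [[563.4, -514.8], [414.9, -500.7], [569.9, -439.3], [423.8, -423.2]] [ 493.  -469.5   26. ]
len 76.87595756438525 yaw -5.7443248496072155 wid 149.13435137359212 146.91350319390207
top 892.0 [[195.0, 214.0], [185.0, 186.0], [166.0, 225.0], [156.0, 197.0]] 
 [[521.3, 106.6], [601.9, 135.5], [490.8, 189.7], [571.2, 219.1]] [546.3 162.7  26. ]
len 88.83841225106399 yaw 20.19919255485161 wid 85.64567962964006 85.63102845980448
```

View pics/crop.png

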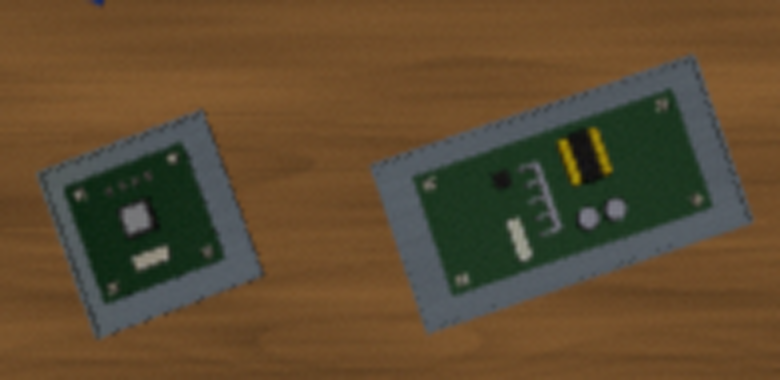

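The crop confirms it: the long green board in its grey frame has four white tips, and the small square board lies to its left. The target is at about (565,-136) with yaw 18°. I'll move over end_b with the fingers closing.

```bash
python3 -m inch '[{"x":2,"y":-0.6,"gripper":-1},{"x":3.8,"y":-1.1,"gripper":-1},{"x":3.9,"y":-1.2,"gripper":-1},{"x":3.9,"y":-1.2,"gripper":-1},{"x":3.9,"y":-1.2,"gripper":-1},{"x":3.9,"y":-1.2,"gripper":-1},{"x":3.9,"y":-1.2,"gripper":-1},{"x":3.9,"y":-1.2,"gripper":-1},{"x":3.9,"y":-1.2,"gripper":-1},{"x":3.9,"y":-1.2,"gripper":-1},{"x":3.9,"y":-1.1,"gripper":-1,"yaw":0.75},{"x":2,"y":-0.6,"gripper":-1,"yaw":0.75}]'
python3 -m inch '[{"gripper":-1},{"gripper":-1},{"gripper":-1}]'
python3 - <<'E'
from workcell import telemetry,cams
import cv2,numpy as np,pickle
f=cams.grab_frame('wrist');f['ee']=telemetry.state()['ee_pos'];pickle.dump(f,open('w1.pkl','wb'))
R=cv2.Rodrigues(np.array(f['rvec']))[0];print(f['mtx'],'cam',-R.T@np.ravel(f['tvec']),f['ee'])
cv2.imwrite('pics/w1.png',cv2.resize(f['pixels'][:,:,::-1],(800,600)))
E
```

```text
[[297.31863964   0.         250.08268346]
 [  0.         297.31863964 192.93427643]
 [  0.           0.           1.        ]] cam [ 308.58461391 -488.75420235  384.8270899 ] [ 248.29672089 -518.25652811  235.35664144]invalid input
invalid input
```

View pics/w1.png

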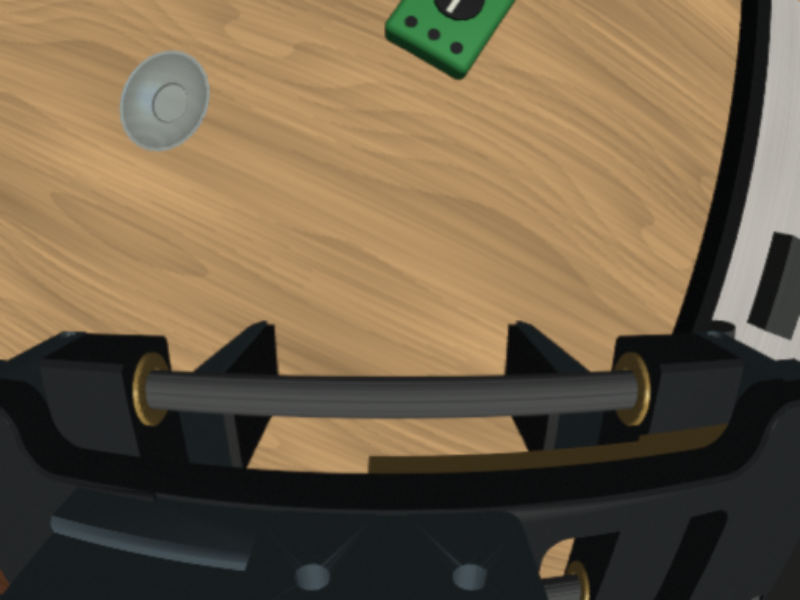

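The moves were refused, so the wrist picture still shows the start pose (dish, multimeter, open fingers). I'll retry with every key given in each row.

```bash
python3 -m inch '[{"x":2,"y":-0.6,"z":0,"yaw":0,"gripper":-1},{"x":3.8,"y":-1.1,"z":0,"yaw":0,"gripper":-1},{"x":3.9,"y":-1.2,"z":0,"yaw":0,"gripper":-1},{"x":3.9,"y":-1.2,"z":0,"yaw":0,"gripper":-1},{"x":3.9,"y":-1.2,"z":0,"yaw":0,"gripper":-1},{"x":3.9,"y":-1.2,"z":0,"yaw":0,"gripper":-1},{"x":3.9,"y":-1.2,"z":0,"yaw":0,"gripper":-1},{"x":3.9,"y":-1.2,"z":0,"yaw":0,"gripper":-1},{"x":3.9,"y":-1.2,"z":0,"yaw":0,"gripper":-1},{"x":3,"y":-1.2,"z":0,"yaw":0.75,"gripper":-1},{"x":0,"y":0,"z":0,"yaw":0.75,"gripper":-1},{"x":0,"y":0,"z":0,"yaw":0,"gripper":-1}]'
```

```text
time_s: 1.15
ee_pos: [526.2, -259.0, 235.4]
ee_rot: [-180.0, 0.0, 18.2]
force: [-1.1, -0.5, -0.1]
gripper_width: 14.2
```

```bash
cat > g.py <<'E'
import sys,pickle,cv2;from workcell import telemetry,cams
f=cams.grab_frame('wrist');f['ee']=telemetry.state()['ee_pos'];pickle.dump(f,open(sys.argv[1]+'.pkl','wb'))
cv2.imwrite('pics/%s.png'%sys.argv[1],f['pixels'][:,:,::-1])
E
python3 -m inch '[{"x":0,"y":0,"z":0,"yaw":0,"gripper":-1},{"x":0,"y":0,"z":0,"yaw":0,"gripper":-1}]'; python3 g.py w2
python3 -m inch '[{"x":0,"y":-3,"z":0,"yaw":0,"gripper":-1},{"x":0,"y":-4,"z":0,"yaw":0,"gripper":-1},{"x":0,"y":-4,"z":0,"yaw":0,"gripper":-1},{"x":0,"y":-3,"z":0,"yaw":0,"gripper":-1},{"x":0,"y":0,"z":0,"yaw":0,"gripper":-1},{"x":0,"y":0,"z":0,"yaw":0,"gripper":-1},{"x":0,"y":0,"z":0,"yaw":0,"gripper":-1}]'; python3 g.py w3
python3 -c "
import cv2,numpy as np
cv2.imwrite('pics/w23.png',np.vstack([cv2.imread('pics/w2.png')[:300],cv2.imread('pics/w3.png')[:300]]))"
```

```text
time_s: 1.32
ee_pos: [524.5, -261.2, 235.8]
ee_rot: [-180.0, 0.0, 18.1]
force: [-0.7, -0.0, 0.4]
gripper_width: 1.4
time_s: 1.95
ee_pos: [481.8, -128.6, 236.4]
ee_rot: [179.9, -0.0, 18.1]
force: [0.4, -0.3, 0.3]
gripper_width: 0.7
```

View pics/w23.png

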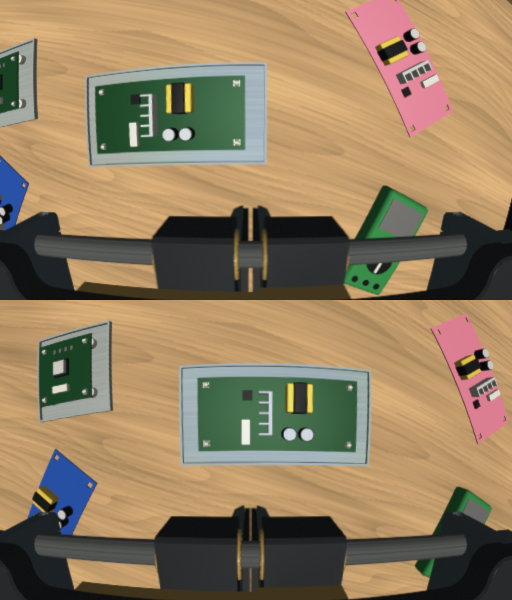

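Both wrist views show the long board whole. White tips are near (101,92), (102,146), (236,83), (237,142) in w2 and (207,84), (207,142), (350,88), (348,145) in w3. I'll refine those by centroid and triangulate.

Run:
```python
import pickle;from h import *
F=[pickle.load(open(n,'rb')) for n in('w2.pkl','w3.pkl')]
T=[[(101,92),(102,146),(236,83),(237,142)],[(207,84),(207,142),(350,88),(348,145)]]
def ref(f,p):
    x,y=p;w=f['pixels'][y-7:y+8,x-7:x+8].astype(float);m=w.min(2);m=np.where(m>110,m,0)
    yy,xx=np.mgrid[y-7:y+8,x-7:x+8];return (xx*m).sum()/m.sum(),(yy*m).sum()/m.sum()
P=[]
for a,b in zip(*T):
    u,v=ref(F[0],a),ref(F[1],b);p,r=tri(F,[u,v],(True,True));P.append(p);print(np.round(u,1),np.round(v,1),p.round(1),np.round(r,1))
P=np.array(P)
def rep(P,s):
    A,B=P[:2].mean(0),P[2:].mean(0);e=A-B
    c=P.mean(0);y=np.degrees(np.arctan2(-e[0],e[1]));k=e/np.linalg.norm(e)
    print(s,'c',c.round(1),'len',np.linalg.norm(e).round(1),'wid',np.linalg.norm(P[0]-P[1]).round(1),np.linalg.norm(P[2]-P[3]).round(1),'yaw',y.round(2),'A',(c+76*k).round(1),'B',(c-76*k).round(1))
rep(P,'tips tri')
for f,t,n in zip(F,T,'23'):
    rep(plane(f,[ref(f,p) for p in t],29,True),'tips@29 w'+n)
for f,b,n in zip(F,((92,70,248,160),(190,72,362,158)),'23'):
    x0,y0,x1,y1=b;im=np.zeros_like(f['pixels']);im[y0:y1,x0:x1]=f['pixels'][y0:y1,x0:x1]
    c=greens(im)[0];q=cv2.approxPolyN(cv2.convexHull(c),4,ensure_convex=True).reshape(-1,2).astype(float)
    for z in(27,):
        w=plane(f,q,z,True);w=w[np.argsort(-w[:,1])];rep(w,'board@%d w%s'%(z,n))
    pickle.dump(q,open('q'+n,'wb'))
    print(q.round(0).tolist())
a,b=[pickle.load(open('q'+n,'rb')) for n in '23']
k=lambda q:q[np.lexsort((q[:,1],q[:,0]>q[:,0].mean()))]
C=[tri(F,[u,v],(True,True))[0] for u,v in zip(k(a),k(b))];print(np.round(C,1));rep(np.array(C),'corner tri')
```

```text
[97.6 90.8] [205.   83.1] [572.6 -43.9  40.2] [0.2 0.2]
[ 97.9 146.6] [205.5 143.1] [505.7 -66.4  45.7] [0.1 0.1]
[236.1  82.7] [352.6  87.4] [ 625.6 -210.5   38.8] [0.1 0.1]
[236.5 142. ] [348.3 147.4] [ 556.9 -232.7   28.4] [1.9 1.9]
tips tri c [ 565.2 -138.4   38.3] len 174.7 wid 70.8 73.0 yaw 17.39 A [542.5 -65.9  42.4] B [ 587.9 -210.8   34.2]
tips@29 w2 c [ 564.8 -134.3   29. ] len 182.0 wid 73.6 71.4 yaw 17.83 A [541.5 -62.   29. ] B [ 588.1 -206.6   29. ]
tips@29 w3 c [ 565.1 -138.2   29. ] len 178.1 wid 72.9 75.5 yaw 17.31 A [542.5 -65.6  29. ] B [ 587.7 -210.7   29. ]
board@27 w2 c [ 566.4 -135.7   27. ] len 194.2 wid 90.4 91.0 yaw 18.56 A [542.2 -63.6  27. ] B [ 590.6 -207.7   27. ]
[[243.0, 148.0], [96.0, 153.0], [96.0, 85.0], [243.0, 73.0]]
board@27 w3 c [ 567.  -136.6   27. ] len 193.8 wid 87.1 91.2 yaw 18.8 A [542.5 -64.7  27. ] B [ 591.5 -208.6   27. ]
[[355.0, 78.0], [355.0, 150.0], [199.0, 149.0], [198.0, 78.0]]
[[ 578.1  -30.6   25.2]
 [ 494.8  -59.8   34.9]
 [ 641.  -213.5   26.5]
 [ 554.8 -241.7   31.9]]
corner tri c [ 567.2 -136.4   29.6] len 192.4 wid 88.8 90.9 yaw 18.61 A [542.9 -64.4  29.9] B [ 591.4 -208.4   29.3]
```

Board corners and tips agree: centre (566.5,-136.3), yaw ≈18.5°, and a triangulated top of about 27–30 mm (text says 27). That puts end_a at (542.5,-64.3) and end_b at (590.5,-208.3). The tip triangulation scatters in z because its centroids are contaminated, so I set it aside. Next I go above end_a and descend.

```bash
python3 -m inch '[{"x":2.6,"y":-1.4,"z":0,"yaw":0,"gripper":-1},{"x":2.6,"y":-1.4,"z":0,"yaw":0,"gripper":-1},{"x":2.6,"y":-1.4,"z":2,"yaw":0,"gripper":-1},{"x":0,"y":0,"z":3,"yaw":0,"gripper":-1},{"x":0,"y":0,"z":3,"yaw":0,"gripper":-1},{"x":0,"y":0,"z":3,"yaw":0,"gripper":-1},{"x":0,"y":0,"z":2,"yaw":0,"gripper":-1},{"x":0,"y":0,"z":1,"yaw":0,"gripper":-1},{"x":0,"y":0,"z":0,"yaw":0,"gripper":-1},{"x":0,"y":0,"z":0,"yaw":0,"gripper":-1},{"x":0,"y":0,"z":0,"yaw":0,"gripper":-1},{"x":0,"y":0,"z":0,"yaw":0,"gripper":-1}]'; python3 g.py w4
```

```text
time_s: 3.0
ee_pos: [544.1, -63.9, 97.6]
ee_rot: [179.9, -0.2, 18.1]
force: [-0.1, 0.3, -0.2]
gripper_width: 0.6
```

View pics/w4.png

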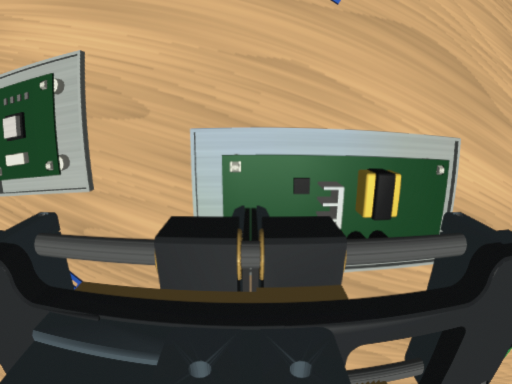

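The wrist view shows the fingers at about (250,230), between the board's +y edge (x≈222) and its first chip (x≈295), and the post tip at (235,167). The small board is well clear. Descending.

```bash
python3 -m inch '[{"x":-0.1,"y":0,"z":2,"yaw":0,"gripper":-1},{"x":0,"y":0,"z":1.5,"yaw":0,"gripper":-1},{"x":0,"y":0,"z":0.7,"yaw":0,"gripper":-1},{"x":0,"y":0,"z":0.2,"yaw":0,"gripper":-1},{"x":0,"y":0,"z":0,"yaw":0,"gripper":-1},{"x":0,"y":0,"z":0,"yaw":0,"gripper":-1}]'
python3 -m inch '[{"x":0,"y":0,"z":0.15,"yaw":0,"gripper":-1},{"x":0,"y":0,"z":0.15,"yaw":0,"gripper":-1},{"x":0,"y":0,"z":0.15,"yaw":0,"gripper":-1},{"x":0,"y":0,"z":0,"yaw":0,"gripper":-1},{"x":0,"y":0,"z":0,"yaw":0,"gripper":-1}]'
python3 -m inch '[{"x":0,"y":0,"z":0.15,"yaw":0,"gripper":-1},{"x":0,"y":0,"z":0.15,"yaw":0,"gripper":-1},{"x":0,"y":0,"z":0,"yaw":0,"gripper":-1},{"x":0,"y":0,"z":0,"yaw":0,"gripper":-1}]'
```

```text
time_s: 3.55
ee_pos: [542.6, -63.8, 52.8]
ee_rot: [180.0, -0.1, 18.1]
force: [0.4, -0.9, -0.2]
gripper_width: 0.6
time_s: 3.97
ee_pos: [542.3, -63.9, 47.8]
ee_rot: [180.0, -0.1, 18.1]
force: [0.7, -0.2, 2.5]
gripper_width: 0.1
time_s: 4.3
ee_pos: [541.5, -63.7, 44.2]
ee_rot: [-180.0, 0.0, 18.1]
force: [-0.9, 0.1, -0.0]
gripper_width: 0.1
```

```bash
python3 -m inch '[{"x":0,"y":0,"z":0.1,"yaw":0,"gripper":-1},{"x":0,"y":0,"z":0.1,"yaw":0,"gripper":-1},{"x":0,"y":0,"z":0,"yaw":0,"gripper":-1},{"x":0,"y":0,"z":0,"yaw":0,"gripper":-1}]'
python3 -m inch '[{"x":0,"y":0,"z":0.1,"yaw":0,"gripper":-1},{"x":0,"y":0,"z":0.1,"yaw":0,"gripper":-1},{"x":0,"y":0,"z":0,"yaw":0,"gripper":-1},{"x":0,"y":0,"z":0,"yaw":0,"gripper":-1}]'
```

```text
time_s: 4.63
ee_pos: [541.6, -63.8, 42.1]
ee_rot: [-180.0, 0.0, 18.1]
force: [0.2, -0.0, -0.2]
gripper_width: 0.7
time_s: 4.97
ee_pos: [541.8, -63.8, 41.1]
ee_rot: [180.0, -0.0, 18.1]
force: [-1.3, 0.6, 5.9]
gripper_width: 0.5
```

```bash
python3 -m inch '[{"x":0,"y":0,"z":0.1,"yaw":0,"gripper":-1},{"x":0,"y":0,"z":0.1,"yaw":0,"gripper":-1},{"x":0,"y":0,"z":0,"yaw":0,"gripper":-1},{"x":0,"y":0,"z":0,"yaw":0,"gripper":-1}]'
```

```text
time_s: 5.3
ee_pos: [541.9, -63.8, 40.9]
ee_rot: [180.0, -0.0, 18.1]
force: [-4.3, -0.1, 19.1]
gripper_width: 0.7
```

Firm stop at TCP 40.9 (tip about 19 mm) with 19 N, so end_a is home. I'll rise over the parts and go to end_b.

```bash
python3 -m inch '[{"x":0,"y":0,"z":-1,"yaw":0,"gripper":-1},{"x":0,"y":0,"z":-3,"yaw":0,"gripper":-1},{"x":0,"y":0,"z":-3,"yaw":0,"gripper":-1},{"x":0,"y":0,"z":0,"yaw":0,"gripper":-1},{"x":0,"y":2,"z":0,"yaw":0,"gripper":-1},{"x":0,"y":3.5,"z":0,"yaw":0,"gripper":-1},{"x":0.1,"y":3.7,"z":0,"yaw":0,"gripper":-1},{"x":0,"y":3.5,"z":0,"yaw":0,"gripper":-1},{"x":0,"y":2.5,"z":0,"yaw":0,"gripper":-1},{"x":0,"y":0,"z":0,"yaw":0,"gripper":-1},{"x":0,"y":0,"z":0,"yaw":0,"gripper":-1},{"x":0,"y":0,"z":0,"yaw":0,"gripper":-1}]'; python3 g.py w5
```

```text
time_s: 6.3
ee_pos: [589.3, -207.3, 107.7]
ee_rot: [-179.9, 0.1, 18.1]
force: [0.7, 1.5, -0.2]
gripper_width: 0.1
```

View pics/w5.png

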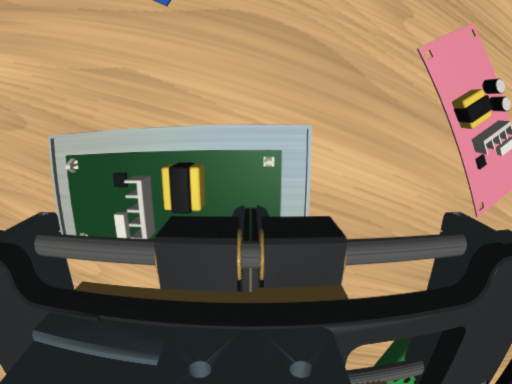

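The far post at (72,165) now stands visibly proud, and the fingers sit between the coil (x≈204) and the -y edge (x≈282). Pressing end_b.

```bash
python3 -m inch '[{"x":0,"y":0.1,"z":2,"yaw":0,"gripper":-1},{"x":0,"y":0,"z":2,"yaw":0,"gripper":-1},{"x":0,"y":0,"z":1,"yaw":0,"gripper":-1},{"x":0,"y":0,"z":0.4,"yaw":0,"gripper":-1},{"x":0,"y":0,"z":0,"yaw":0,"gripper":-1},{"x":0,"y":0,"z":0,"yaw":0,"gripper":-1}]'
python3 -m inch '[{"x":0,"y":0,"z":0.15,"yaw":0,"gripper":-1},{"x":0,"y":0,"z":0.15,"yaw":0,"gripper":-1},{"x":0,"y":0,"z":0.15,"yaw":0,"gripper":-1},{"x":0,"y":0,"z":0,"yaw":0,"gripper":-1},{"x":0,"y":0,"z":0,"yaw":0,"gripper":-1}]'
python3 -m inch '[{"x":0,"y":0,"z":0.15,"yaw":0,"gripper":-1},{"x":0,"y":0,"z":0.15,"yaw":0,"gripper":-1},{"x":0,"y":0,"z":0.15,"yaw":0,"gripper":-1},{"x":0,"y":0,"z":0,"yaw":0,"gripper":-1},{"x":0,"y":0,"z":0,"yaw":0,"gripper":-1}]'
```

```text
time_s: 6.85
ee_pos: [590.7, -208.5, 55.1]
ee_rot: [180.0, -0.0, 18.1]
force: [0.9, -0.2, 1.1]
gripper_width: 0.2
time_s: 7.27
ee_pos: [590.3, -208.9, 50.1]
ee_rot: [180.0, -0.0, 18.1]
force: [0.1, 1.3, -0.3]
gripper_width: 0.6
time_s: 7.68
ee_pos: [590.7, -209.1, 46.0]
ee_rot: [179.9, -0.1, 18.1]
force: [1.5, 0.0, 2.6]
gripper_width: 0.4
```

```bash
python3 -m inch '[{"x":0,"y":0,"z":0.15,"yaw":0,"gripper":-1},{"x":0,"y":0,"z":0.15,"yaw":0,"gripper":-1},{"x":0,"y":0,"z":0,"yaw":0,"gripper":-1},{"x":0,"y":0,"z":0,"yaw":0,"gripper":-1}]'
python3 -m inch '[{"x":0,"y":0,"z":0.15,"yaw":0,"gripper":-1},{"x":0,"y":0,"z":0.15,"yaw":0,"gripper":-1},{"x":0,"y":0,"z":0,"yaw":0,"gripper":-1},{"x":0,"y":0,"z":0,"yaw":0,"gripper":-1}]'
```

```text
time_s: 8.02
ee_pos: [589.8, -208.7, 41.9]
ee_rot: [-180.0, 0.1, 18.1]
force: [-0.5, -0.1, -0.1]
gripper_width: 0.5
time_s: 8.35
ee_pos: [590.2, -208.8, 40.3]
ee_rot: [-180.0, 0.0, 18.1]
force: [-2.0, 0.3, 7.1]
gripper_width: 0.5
```

```bash
python3 -m inch '[{"x":0,"y":0,"z":0.1,"yaw":0,"gripper":-1},{"x":0,"y":0,"z":0.1,"yaw":0,"gripper":-1},{"x":0,"y":0,"z":0,"yaw":0,"gripper":-1},{"x":0,"y":0,"z":0,"yaw":0,"gripper":-1}]'
```

```text
time_s: 8.68
ee_pos: [590.2, -208.8, 40.2]
ee_rot: [180.0, -0.0, 18.1]
force: [-5.0, 2.6, 17.8]
gripper_width: 0.6
```

Firm stop at 40.2 with 18 N. The first end stopped 0.7 mm higher because of tilt, as expected. I'll lift off, back away and check all four posts.

```bash
python3 -m inch '[{"x":0,"y":0,"z":-1,"yaw":0,"gripper":-1},{"x":0,"y":0,"z":-3,"yaw":0,"gripper":-1},{"x":0,"y":0,"z":-3,"yaw":0,"gripper":-1},{"x":0,"y":0,"z":-1,"yaw":0,"gripper":-1},{"x":-2.5,"y":-2,"z":0,"yaw":0,"gripper":-1},{"x":-3,"y":-2.5,"z":0,"yaw":0,"gripper":-1},{"x":-3,"y":-2.5,"z":0,"yaw":0,"gripper":-1},{"x":-1.5,"y":-1,"z":0,"yaw":0,"gripper":-1},{"x":0,"y":0,"z":0,"yaw":0,"gripper":-1},{"x":0,"y":0,"z":0,"yaw":0,"gripper":-1},{"x":0,"y":0,"z":0,"yaw":0,"gripper":-1}]'; python3 g.py w6; python3 -c "
import cv2
im=cv2.imread('pics/w6.png')[20:220,120:420];cv2.imwrite('pics/w6c.png',cv2.resize(im,None,fx=2.6,fy=2.6,interpolation=2))"
```

```text
time_s: 9.6
ee_pos: [471.8, -164.4, 117.6]
ee_rot: [179.9, -0.1, 18.1]
force: [-0.0, -0.9, -0.4]
gripper_width: 0.6
```

View pics/w6c.png

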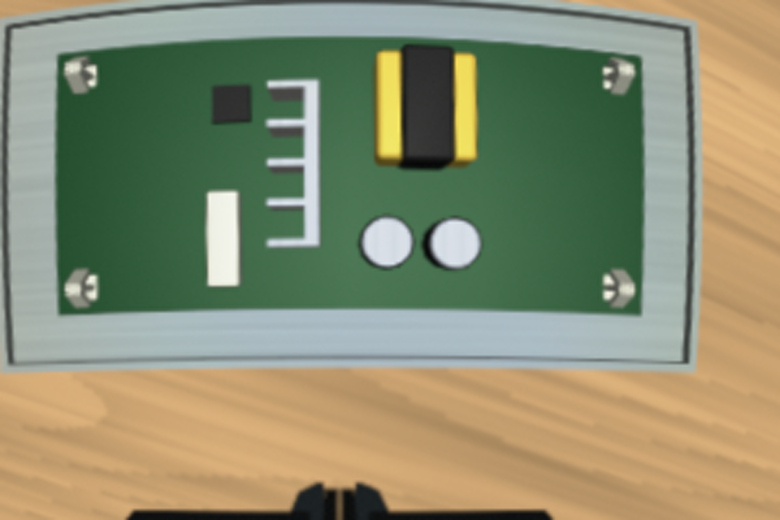

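All four posts stand equally proud, at (81,75), (619,76), (82,288) and (619,288) in the crop, and the board is symmetric. I'll check the seated height numerically and confirm the small board is unmoved.

Run:
```python
import pickle;from h import *;from workcell import cams,telemetry
f=pickle.load(open('w6.pkl','rb'));im=np.zeros_like(f['pixels']);im[32:145,138:372]=f['pixels'][32:145,138:372]
q=cv2.approxPolyN(cv2.convexHull(greens(im)[0]),4,ensure_convex=True).reshape(-1,2).astype(float)
for z in(18,27):
    w=plane(f,q,z,True);w=w[np.argsort(-w[:,1])];print(z,[round(float(np.linalg.norm(w[i]-w[j])),1) for i,j in((0,1),(2,3),(0,2),(1,3))],w.mean(0).round(1))
t=cams.grab_frame('top');a=pickle.load(open('f0.pkl','rb'))['top']['pixels']
s=np.s_[180:240,148:212];print('small diff',np.abs(t['pixels'][s].astype(int)-a[s]).mean())
print(telemetry.state()['force'])
```

```text
18 [105.1, 90.4, 197.2, 196.4] [ 569.9 -135.6   18. ]
27 [101.3, 87.1, 190.1, 189.3] [ 568.7 -135.9   27. ]
small diff 4.18203125
[ 0.36870588 -0.88849879  0.26910465]
```

The length fits z = 18 (197 and 196 mm) and not 27. The 105 mm side comes from a corner fit thrown off by fisheye bow. The small-board difference of 4.2 needs checking for noise or shading against real motion.

Run:
```python
import pickle;from h import *;from workcell import cams
t=cams.grab_frame('top')['pixels'];t2=cams.grab_frame('top')['pixels'];a=pickle.load(open('f0.pkl','rb'))['top']['pixels']
s=np.s_[180:240,148:212];g=lambda i:cv2.cvtColor(i[s],cv2.COLOR_RGB2GRAY).astype(np.float32)
print('noise',np.abs(t[s].astype(int)-t2[s]).mean(),'shift px',cv2.phaseCorrelate(g(a),g(t)),'brightness',g(a).mean(),g(t).mean())
```

```text
noise 1.2338541666666667 shift px ((0.03602120249642482, -0.028993390533191388), 0.9983311851819356) brightness 71.86198 76.149216
```

The shift is 0.03 px with only a brightness change, so the small board has not moved. Handing in.

```bash
python3 -c "
from workcell import env;print(env.job_done())"
```

```text
the job is handed in; nothing more can be done
None
```

I pressed the long board home with the closed fingertips, first at end_a and then at end_b, and handed the job in at about 10 s. `job_done` gives no verdict, so what follows rests on my own checks.

- **Pressing:** At each end the board gave way and then stopped firmly. End_a stopped with the fingertips at about 19 mm under 19 N, while the other end was still up. End_b stopped at about 18 mm under 18 N. I did not press end_a again afterwards.
- **Seating:** The last wrist view shows all four posts equally proud with the board flat. Its measured length fits a top height of 18 mm (197 and 196 mm) rather than 27 mm (190 and 189 mm).
- **Small board:** It shifted 0.03 px in the top view, so it did not move. The region is slightly brighter than before, which looks like lighting.
- **Clear at hand-in:** The arm was clear, with force readings at noise level.

**Checks that disagreed:**
- Triangulating the post tips gave scattered heights (28 to 46 mm), so I used the board outline for position.
- One side of the final outline came out at 105 mm instead of 90. I put that down to a bad corner fit on the fisheye-bowed edge; the opposite side read 90.4 mm.
- My first two moves were refused because the rows lacked some keys; nothing moved.

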